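# Close the cup case: cover under the lip, button across

## Task

Close up the packed wooden cup case: tilt its loose cover to slip the thin tongue end in under the fixed lip, lower the other end gently, without letting it drop, until the cover lies level and fully home on its ledge inside the walls, then swing the wooden turn button square across the cover's end so that it is held shut. Let go of everything, and do not shift or knock over the porcelain standing about.

Things in the scene. Friction and masses are not known exactly. Their poses are not given: they have to be found in the camera images.
- case: Open wooden case packed with six cups, fixed. Origin: on the bench below the cavity's centre; z up; +x from the lip end (nearer the robot) to the button end. Cavity inside the walls: 185 mm (x +-92.5) by 122 mm (y +-61). Wall tops 64 mm above the bench; walls 12 mm thick, button-end wall 20 mm. The cover is longer than the opening the lip leaves: it enters only tilted, tongue first and down.
- lip_edge (a point): Middle of the lip's free lower edge, case (-74.5, 0, 64) mm; axes as the case. The lip is a board 8 mm thick (z 64 to 72) that overhangs the cavity by 18 mm across its whole width; the gap between ledge and lip is 12 mm high, so a tilt of 5 to 18 degrees gets the tongue in.
- seat (a point): Centre of the cavity at the height of the ledge's top, case (0, 0, 52) mm; axes as the case. The ledge, 9 to 12 mm wide, runs all round inside the walls, 12 mm below their tops. The home cover's underside centre lies here, with the same axes (play +-2.5 mm along x, +-3 mm along y).
- cover_grip (a point): Grasp point of the loose wooden cover (0.26 kg, 180 x 116 mm, starts flat on the bench, tongue end towards the robot): in its grip rail, 31 mm above the underside, over its centre. z up, x from tongue end to plain end. The rail stands across the middle: 14 mm thick (x), 80 mm long (y), from 23 to 41 mm above the underside, on a post at each end (y +-33). Pinch it across x. The board is 9 mm thick.
- cover_tongue (a point): Middle of the tongue's tip, on the cover's underside: 90 mm along -x from its centre, 31 mm below the grasp point. Axes as the cover. The tongue is the thin end: x -90 to -65 mm, full width, 5 mm thick, flush with the underside.
- cover_end (a point): Middle of the cover's plain end, on the underside: 90 mm along +x, 31 mm below the grasp point. Axes as the cover.
- button (a joint): Angle (rad) of the wooden turn button on the button-end wall. 0: along the wall, pointing to the case's +y; it grows as the free end swings in over the cover (to the case's -x); stop at 1.571, square across the cover's end; negative: points outwards. Stays where left; about 1 N at the tip moves it. Bar 16 mm wide, 66 to 80 mm above the bench, reaching 50 mm from the pivot, 8 mm behind it.
- button_pivot (a point): The button's pivot axis, half-way up the button: case frame (102.5, 0, 73) mm. Axes as the case.
- button_tip (a point): Middle of the button's free end, 50 mm from the pivot, half-way up the button. Its y axis points from pivot to free end.
- pitcher_mid: White porcelain pitcher, 88 mm tall, 66 mm across plus handle, standing between case and cover; origin under its centre. Leave alone.
- cup_mid: White cup, 62 mm across, 46 mm tall, between case and cover on the robot's side; origin under its centre. Leave alone.
- pitcher_left: White pitcher, 96 mm tall, to the robot's left; origin under its centre. Leave alone.
- cup_left: White cup, 68 mm across, 50 mm tall, to the left; origin under its centre. Leave alone.
- pitcher_right: White pitcher, 82 mm tall, to the right; origin under its centre. Leave alone.
- cup_right: White cup, 66 mm across, 52 mm tall, to the right; origin under its centre. Leave alone.
- saucers: Stack of brown saucers, 94 mm across, 30 mm tall, beyond the case; origin under its centre. Leave alone.
- cup_far: White cup, 60 mm across, 44 mm tall, beyond the case; origin under its centre. Leave alone.
Mind the look-alikes: they are no part of the job. What is shaped like the part that bears cover_grip but green is not meant.

How it is judged:
By the outcome, as a careful person would: the job done as asked, in the order asked, and still so for the second after the job is handed in, with the robot touching nothing.
It also fails if it takes over 51 s, if anything falls off the work surface, if the arm or the gripper's body presses on something with over 40 N, if the wrist force passes 120 N, or if a joint passes its speed limit or range.

## Robot

A 6-joint arm with a two-finger parallel gripper is mounted at the origin on the work surface. World frame = base frame: x ahead of the robot, y to its left, z up, the work surface at z = 0. Lengths are in m, angles in rad, forces in N, time in s.
With the tool pointing down it reaches from about 0.4 to 0.825 m from the base axis. Payload 7 kg.
Tool frame: the origin (TCP) lies midway between the tips of the shut fingers; the grasp point (between the pads) lies arm.hold_point_z behind it (arm.hold_point_z is the distance from the TCP to the grasp point, in m); z points along the fingers, y is the line along which they close (so a half turn about z gives the same grasp; the last joint's range is limited). The gripper opens to 88 mm and grips with 3 to 60 N. Pads are 19 mm wide; open, the fingers measure 130 mm over their backs; the gripper's body (78 mm by 193 mm) begins 47 mm behind the grasp point.
Start: joints at [1.461, 0.359, 0.012, 0, -1.224, -0.288], TCP at [0.261, 0.622, 0.227] pointing down, gripper open.
Joint ranges: [-3.07, 3.07], [-1.43, 2.12], [-1.02, 1.25], [-3.03, 1.67], [-3.05, -0], [-3.03, 3.03]. Speed limits (rad/s): [2.39, 2.39, 3.01, 3.14, 3.14, 3.14].

## Interface

Orientations are given as [roll, pitch, yaw] about the fixed x, y, z axes, in that order (R = Rz(yaw) Ry(pitch) Rx(roll)).
In Python, from station import arm gives the robot as it stands.
- The arm moves only by the shell command python3 -m crank 'ROWS' [OPENING] [FORCE]. ROWS is JSON, a list that holds one entry, the list of rows, each a list of 4 numbers: the shift along the tool's x, y, z in units of 25 mm (1.0 is 25 mm), then the turn about the tool's z in units of 5 degrees (1.0 is 5 degrees). A call has 1 to 12 rows; each row is the pose to reach, as a shift and turn from the pose commanded when the call began, along the tool's axes at that moment; what a row does not reach only later rows make up. A row lasts 1/8 s, in which the tool goes at most 62.5 mm and 10.7 degrees, less where a joint would pass 70% of its speed; a pose out of reach is approached as far as the arm can. A call with a gripper value outside its range is refused whole. OPENING is the closure, from 0 (fully open) to 1 (shut), set as the call begins (- or left out, the last holds). The fingers move at their own pace and stop on an object; FORCE is the grip in N (left out, the last holds). Time passes only in rows, so rows that repeat a pose let the fingers close. It gives the time, the measured TCP pose, the force, the opening and the grip force at its end, in the units of the state.
- arm.get_state(): the state, without advancing time (a new reading comes with each control period).
- arm.grab_frame(name): name is "side" or "top"; returns (picture, depth): 384x512x3 uint8, red, green, blue; 384x512 float32, m along the optical axis (not along the pixel's ray), 0 where there is no reading.
- arm.get_calibration(name): a dict with "mtx" (3x3 intrinsics, pixels), "R" (3x3) and "t" (3): a world point X has camera coordinates R X + t. Camera axes: x right, y down, z forward; pixel columns grow to the right and rows downward; lengths in m; the calibration is good to about 2 mm. A picture is of the moment at which its call begins. get_calibration takes no time and is no camera call.
- arm.job_done(): hands the job in; it is judged then, once.
Trained networks look in the newest picture that a camera, given by its name, has taken for a name from the list of things; names that differ only in an ending like _2 or _b are one class to them, and where a whole thing is asked for, a point or a joint stands for the part that bears it (a point fixed in the world has none). Each returns a list of dicts, best first, with "score" (0 to 1); they miss things now and then, are a little off and sometimes report something else, mostly with a low value. They report only what shows in the picture. A call takes as long as a camera call. They do not tell look-alikes from the thing itself.
- arm.recognise(thing, camera): "extent" ([left, top, width, height] in pixels, round what is visible of it).
- arm.trace(thing, camera): "mask" (384x512 bool, what is visible of it) and "extent" ([left, top, width, height] in pixels, round what is visible of it).
The state is a dict: "t": time; "q": joint angles; "qd": joint speeds; "joint_efforts": joint torques, N m; "eef_pos": TCP position; "ee_rot": TCP orientation; "force": force on the tool from outside, world axes, zero at the start; "moment": the same for the moment, N m; "width": finger opening in m; "gripper_force": force on a finger pad.
Only numpy, scipy, OpenCV 4.12 (cv2) and the standard library are available. Lean on these libraries where they do the work, as an engineer would, in place of code of your own. Each camera call takes 0.05 s, during which the arm holds its last target. There are 200 camera calls.

## Working session

There is one attempt and no reset: what is moved stays moved. The work goes in short steps, Python scripts to look and compute and a shell command to move; the robot and the scene stay as the last step left them, time stands still between calls to the robot, and variables do not carry over. Pictures are saved under pics/ and viewed, at most 10 in all, crops included, and the job is handed in when it is done.

```bash
ls; mkdir -p pics
python3 - <<'E'
from station import arm
import cv2,numpy as np
s=arm.get_state();print(s,arm.hold_point_z)
for n in("top","side"):
    p,d=arm.grab_frame(n);cv2.imwrite(f"pics/{n}0.png",p[:,:,::-1]);np.savez(f"{n}0.npz",p=p,d=d)
    c=arm.get_calibration(n);print(n,c)
    for th in("case","cover_grip","button","pitcher_mid","cup_mid"):
        r=arm.recognise(th,n);print(th,[(round(x["score"],2),np.round(x["extent"]).tolist()) for x in r])
E
```

```text
pics
{'t': 0.0, 'q': array([ 1.46113200e+00,  3.59370245e-01,  1.10793498e-02, -3.57585388e-04,
       -1.22408503e+00, -2.88122380e-01]), 'qd': array([-0.00144803, -0.00072021, -0.00013815, -0.00068409,  0.00105876,
       -0.00079162]), 'joint_efforts': array([ 8.32399819e-04, -5.82725751e+01,  2.93051648e+01,  6.99758291e+00,
        6.78404438e-03, -1.48048230e-04]), 'eef_pos': array([0.26130119, 0.62185479, 0.22564102]), 'ee_rot': array([ 3.13998264e+00, -1.26593271e-04, -3.97908381e-01]), 'force': array([-0.55856845, -0.39181079, -1.41492943]), 'moment': array([ 0.04694215,  0.05120566, -0.00148517]), 'gripper_force': 0.0, 'width': 0.0875290481088897} 0.0188
top {'mtx': array([[460.48889099,   0.        , 261.25322725],
       [  0.        , 460.48889099, 197.17760293],
       [  0.        ,   0.        ,   1.        ]]), 'R': array([[ 2.96651077e-02, -9.99559632e-01,  7.23688758e-04],
       [-9.78851802e-01, -2.91971315e-02, -2.02476361e-01],
       [ 2.02408327e-01,  5.29809902e-03, -9.79286883e-01]]), 't': array([-0.02862738,  0.57187742,  1.18264838])}
case [(0.81, [145.0,
[... 357 characters left out ...]

       [  0.        ,   0.        ,   1.        ]]), 'R': array([[-0.97311521, -0.23007012, -0.01070146],
       [-0.14838256,  0.66178699, -0.73486094],
       [ 0.17615163, -0.71351645, -0.67813338]]), 't': array([0.54680137, 0.14652966, 1.11029771])}
case [(0.93, [206.0, 218.0, 100.0, 89.0]), (0.44, [239.0, 155.0, 58.0, 32.0]), (0.29, [180.0, 300.0, 34.0, 48.0])]
cover_grip [(0.89, [313.0, 156.0, 65.0, 27.0]), (0.76, [238.0, 157.0, 60.0, 29.0])]
button [(0.58, [202.0, 218.0, 107.0, 91.0]), (0.53, [292.0, 207.0, 16.0, 22.0]), (0.45, [206.0, 235.0, 21.0, 15.0])]
pitcher_mid [(0.77, [244.0, 188.0, 30.0, 35.0]), (0.62, [204.0, 235.0, 23.0, 10.0])]
cup_mid [(0.84, [293.0, 209.0, 18.0, 22.0])]
```

Run:
```python
import cv2
for n,(x,y,w,h) in (("top",(70,120,340,250)),("side",(130,110,300,240))):
    i=cv2.imread(f"pics/{n}0.png")[y:y+h,x:x+w]
    s=min(800/w,600/h)
    cv2.imwrite(f"pics/{n}0c.png",cv2.resize(i,(int(w*s),int(h*s)),interpolation=cv2.INTER_CUBIC))
```

```text
(no output)
```

View pics/top0c.png

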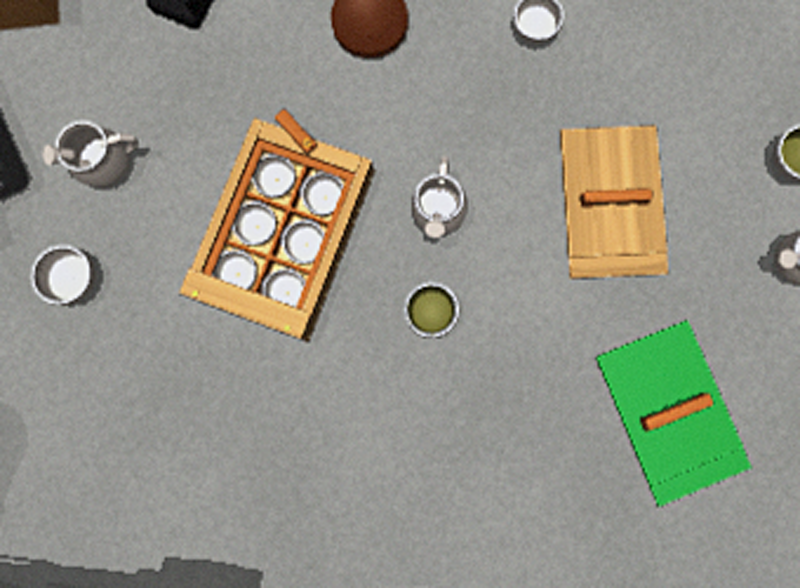

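View pics/side0c.png

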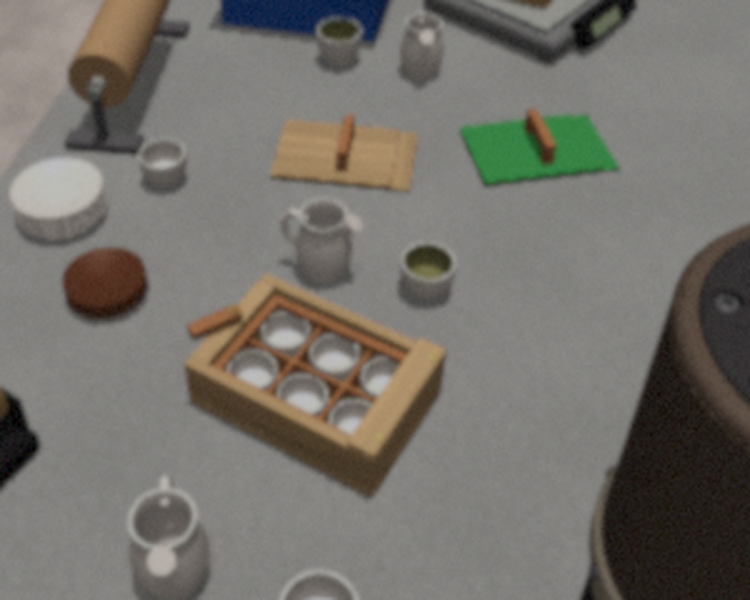

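Top view: the wooden cover is at full-picture pixels about (331,208), and the green look-alike at about (354,298). The wooden one matches "loose wooden cover", and the crop shows it clearly with its tongue end towards the robot. The case is at about (187,218) with its lip towards the robot, and the button at about (195,174) points outwards. Next I'll measure with depth.

```bash
cat > h.py <<'E'
import numpy as np,cv2
from station import arm
def cloud(n,p,d):
    c=arm.get_calibration(n);K=c["mtx"];v,u=np.mgrid[:384,:512]
    X=np.stack([(u-K[0,2])/K[0,0]*d,(v-K[1,2])/K[1,1]*d,d],-1)
    return (X-c["t"])@c["R"]
def rect(P):
    (c,s,a)=cv2.minAreaRect((P[:,:2]*1000).astype(np.float32));b=cv2.boxPoints((c,s,a));return np.round(c,1),np.round(s,1),round(a,1),np.round(b).tolist()
E
python3 - <<'E'
from h import *
for n in("top","side"):
    f=np.load(n+"0.npz");W=cloud(n,f["p"],f["d"]);ok=f["d"]>0;Z=W[...,2]
    print(n,"bench z",np.median(Z[ok&(abs(Z)<.02)]))
    hsv=cv2.cvtColor(f["p"],cv2.COLOR_RGB2HSV)
    def win(e,k=8):
        m=np.zeros_like(ok);l,t,w,h=e;m[t-k:t+h+k,l-k:l+w+k]=1;return m&ok
    E={"top":((310,174,42,69),(145,171,82,94)),"side":((238,157,60,29),(206,218,100,89))}[n]
    m=win(E[0],4)&(hsv[...,1]>60)
    for nm,lo,hi in(("board",.004,.016),("rail",.03,.05)):
        P=W[m&(Z>lo)&(Z<hi)];print(nm,len(P),P.mean(0),rect(P))
    m=win(E[1])&(hsv[...,1]>60)
    for nm,lo,hi in(("walltop",.058,.0675),("lip",.0695,.076),("btn",.077,.086),("all",.055,.078)):
        P=W[m&(Z>lo)&(Z<hi)];print(nm,len(P),P.mean(0),rect(P))
    for th in("pitcher_mid","cup_mid","pitcher_left","pitcher_right","cup_right","saucers","cup_far","cup_left"):
        r=arm.trace(th,n)
        for x in r:
            if x["score"]>.4:
                P=W[x["mask"]&ok];print(th,round(x["score"],2),x["extent"],np.round(np.median(P,0),3),np.round(P.min(0),3),np.round(P.max(0),3))
E
```

```text
top bench z -0.00027018265622398357
board 2134 [ 0.57041633 -0.20525044  0.0081862 ] (array([ 567.5, -205.4]), array([181.4, 117.5]), 4.7, [[472.0, -154.0], [482.0, -271.0], [663.0, -257.0], [653.0, -139.0]])
rail 158 [ 0.56522468 -0.20452749  0.03928182] (array([ 565.9, -205.4]), array([15.4, 76.8]), 4.7, [[555.0, -168.0], [561.0, -244.0], [577.0, -243.0], [570.0, -167.0]])
walltop 919 [0.54701315 0.1716085  0.06315586] (array([515.8, 182.9]), array([147.6, 214.8]), 71.8, [[391.0, 146.0], [595.0, 79.0], [641.0, 220.0], [437.0, 287.0]])
lip 547 [0.43254604 0.21061839 0.07225427] (array([522.8, 179.7]), array([144.6, 234.1]), 71.5, [[389.0, 148.0], [611.0, 74.0], [657.0, 211.0], [435.0, 285.0]])
btn 110 [0.60628088 0.17047886 0.07982912] (array([520. , 177.9]), array([113.1, 228.5]), 67.8, [[393.0, 169.0], [604.0, 82.0], [647.0, 187.0], [436.0, 273.0]])
all 1709 [0.50416643 0.18625294 0.06643825] (array([523.1, 180.5]), array([147.6, 234.5]), 71.7, [[389.0, 147.0], [611.0, 74.0], [658.0, 214.0], [435.0, 287.0]])
pitcher_mid 0.73 [242.6, 185.7, 26.6, 31.2] [0.552 0.    0.056] [ 0.506 -
[... 2393 characters left out ...]
94 0.409 0.058] [ 0.56   0.309 -0.007] [0.66  0.447 0.101]
pitcher_right 0.68 [291.8, 111.7, 16.2, 28.7] [ 0.497 -0.401  0.048] [ 0.469 -0.586 -0.006] [ 0.531 -0.38   0.087]
cup_right 0.57 [258.1, 119.0, 15.5, 17.3] [ 0.622 -0.408  0.034] [ 0.591 -0.456 -0.005] [ 0.654 -0.386  0.052]
saucers 0.95 [156.2, 206.7, 30.8, 29.7] [0.779 0.097 0.021] [ 0.733  0.047 -0.002] [0.827 0.142 0.03 ]
cup_far 0.68 [191.4, 165.1, 12.4, 19.2] [ 0.783 -0.113  0.026] [ 0.752 -0.141 -0.006] [ 0.81  -0.079  0.046]
cup_far 0.64 [204.4, 234.2, 19.8, 14.1] [0.624 0.173 0.076] [0.601 0.151 0.066] [0.646 0.193 0.081]
cup_left 0.55 [241.0, 334.3, 34.6, 42.3] [0.455 0.418 0.022] [ 0.421  0.365 -0.006] [0.495 0.462 0.051]
```

```bash
cat >> h.py <<'E'
def go(x,y,z,yawdeg):
    "units (tool axes) from the measured pose to a TCP target (mm, world)"
    s=arm.get_state();yaw=s["ee_rot"][2];d=np.array([x,y,z])/1000-s["eef_pos"]
    c,sn=np.cos(yaw),np.sin(yaw)
    u=np.array([d[0]*c+d[1]*sn,d[0]*sn-d[1]*c,-d[2]])/.025
    t=-((yawdeg-np.degrees(yaw)+180)%360-180)/5
    print("t",round(s["t"],2),"pos",np.round(s["eef_pos"]*1000,1),"rot",np.round(np.degrees(s["ee_rot"]),2),"w",round(s["width"]*1000,1),"gf",round(s["gripper_force"],1),"F",np.round(s["force"],1),"-> units",np.round(u,2),round(t,2))
E
python3 - <<'E'
from h import *
go(566,-204.6,150,4.6)
# refine case pose from centroids
for n in("top","side"):
    f=np.load(n+"0.npz");W=cloud(n,f["p"],f["d"]);ok=f["d"]>0
    dz=0.0 if n=="top" else .0015
    o=np.array([511.2,184.6]);yaw=np.radians(-18.3)
    for it in range(5):
        R=np.array([[np.cos(yaw),-np.sin(yaw)],[np.sin(yaw),np.cos(yaw)]])
        C=(W[...,:2]*1000-o)@R;Z=W[...,2]+dz
        L=C[ok&(abs(Z-.072)<.0035)&(C[...,0]<-60)&(C[...,0]>-120)&(abs(C[...,1])<90)]
        far=C[ok&(abs(Z-.064)<.0035)&(C[...,0]>92)&(C[...,0]<125)&(abs(C[...,1])<90)]
        sd=[C[ok&(abs(Z-.064)<.0035)&(abs(C[...,0])<65)&(sg*C[...,1]>52)&(sg*C[...,1]<90)] for sg in(1,-1)]
        sl=[np.polyfit(s[:,0],s[:,1],1)[0] for s in sd]
        mid=np.mean([s[:,1].mean() for s in sd])
        dx=L[:,0].mean()+89.5;dy=(L[:,1].mean()+mid)/2
        if it<4:
            o=o+R@[dx,dy];yaw+=np.mean(sl)*.7
    print(n,o,np.degrees(yaw),"lip",L.mean(0),np.percentile(L,[3,97],axis=0).round(1).tolist(),"side y",[s[:,1].mean().round(1) for s in sd],np.degrees(sl).round(2),"far x",np.percentile(far[:,0],[3,97]))
    p=o+R@[102.5,0]
    B=W[ok&(Z>.077)&(Z<.086)&(C[...,0]>85)&(C[...,0]<150)&(abs(C[...,1])<70)][:,:2]*1000
    q=B.mean(0)-p;print("pivot",p,"btn",B.mean(0),np.hypot(*q),"angle",np.degrees(np.arctan2(q[1],q[0])-yaw)-90)
E
```

```text
t 1.4 pos [261.5 622.3 226.6] rot [-180.      0.    -22.79] w 87.8 gf 0.0 F [-0.2  1.3 -0.5] -> units [24.04 25.77  3.06] -5.48
top [510.55677166 183.56896967] -18.278817744138262 lip [-89.50000867  -0.39681375] [[-103.4, -67.9], [-75.2, 68.2]] side y [np.float64(67.3), np.float64(-66.5)] [-0.1  0.1] far x [ 92.69635042 112.05988145]
pivot [607.88477498 151.42072291] btn [621.9480017  166.09195568] 20.322879145486958 angle -25.50901457713887
side [511.44316124 188.45628175] -18.358151355630323 lip [-89.50014545   2.27127877] [[-103.2, -70.2], [-75.4, 68.2]] side y [np.float64(64.5), np.float64(-69.1)] [ 0.12 -0.13] far x [ 92.52140115 112.27456039]
pivot [608.72655776 156.17330231] btn [623.30864905 168.87038289] 19.335284886941494 angle -30.59474529383712
```

```bash
python3 -m crank '[[[2,2.15,0,-0.45],[4,4.3,0,-0.9],[6,6.45,0,-1.4],[8,8.6,0,-1.8],[10,10.7,0,-2.3],[12,12.9,0,-2.75],[14,15,0,-3.2],[16,17.2,0,-3.7],[18,19.3,0,-4.1],[20,21.5,0,-4.6],[22,23.6,0,-5],[24.04,25.77,0,-5.48]]]' 0; python3 -c "
from h import *
go(566,-204.6,80,4.6)"
```

```text
t: 2.9
eef_pos: [0.521, -0.0837, 0.2271]
ee_rot: [-3.142, -0.001, 0.082]
force: [2.4, 1.0, 0.4]
width: 0.0875
gripper_force: 0.0
t 2.9 pos [521.  -83.7 227.1] rot [-1.80e+02 -7.00e-02  4.69e+00] w 87.5 gf 0.0 F [2.4 1.  0.4] -> units [1.4  4.97 5.88] 0.02
```

```bash
python3 -m crank '[[[0.7,2.4,0,0],[1.4,4.9,1,0],[1.4,4.97,3.5,0],[1.4,4.97,5.8,0],[1.4,4.97,5.8,0],[1.4,4.97,5.8,0]]]' 0
python3 - <<'E'
from h import *
go(566,-204.6,14.2,4.6)
p,d=arm.grab_frame("side");cv2.imwrite("pics/side1.png",cv2.resize(p[120:220,200:340],None,fx=5,fy=5)[:,:,::-1])
E
```

```text
t: 3.65
eef_pos: [0.5668, -0.2028, 0.0838]
ee_rot: [3.14, -0.002, 0.082]
force: [1.0, 0.3, 0.5]
width: 0.0877
gripper_force: 0.0
t 3.65 pos [ 566.8 -202.8   83.8] rot [ 1.7993e+02 -1.2000e-01  4.6700e+00] w 87.7 gf 0.0 F [1.  0.3 0.5] -> units [-0.04  0.07  2.78] 0.01
```

View pics/side1.png

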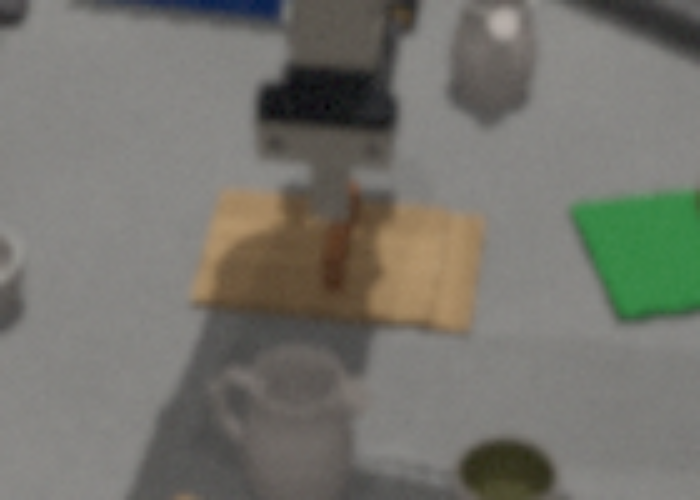

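The gripper hangs over the wooden cover, with the rail between its fingers at full-picture (267,168) and the green look-alike well to the right. I'll descend next.

```bash
python3 -m crank '[[[-0.04,0.07,0.7,0],[-0.04,0.07,1.2,0],[-0.04,0.07,1.6,0],[-0.04,0.07,1.9,0],[-0.04,0.07,1.9,0]]]' 0;python3 -c "
from h import *
go(566,-204.6,14.2,4.6)"
```

```text
t: 4.32
eef_pos: [0.564, -0.2044, 0.0333]
ee_rot: [-3.141, 0.001, 0.08]
force: [-0.2, 1.1, 0.6]
width: 0.0879
gripper_force: 0.0
t 4.33 pos [ 564.  -204.4   33.3] rot [-1.7999e+02  8.0000e-02  4.6100e+00] w 87.9 gf 0.0 F [-0.2  1.1  0.6] -> units [0.08 0.01 0.76] 0.0
```

```bash
python3 -m crank '[[[0.05,0,0.4,0],[0.05,0,0.74,0],[0.05,0,0.74,0],[0.05,0,0.74,0]]]' 0 && python3 -c "
from h import *
go(566,-204.6,14.2,4.6)" && python3 -m crank '[[[0,0,0,0],[0,0,0,0],[0,0,0,0],[0,0,0,0]]]' 1 30;python3 -c "
from h import *
go(566,-204.6,14.2,4.6)"
```

```text
t: 4.82
eef_pos: [0.5657, -0.2044, 0.0156]
ee_rot: [3.142, 0.0, 0.081]
force: [0.6, -0.8, 0.1]
width: 0.0878
gripper_force: 0.0
t 4.83 pos [ 565.7 -204.4   15.6] rot [1.80e+02 1.00e-02 4.61e+00] w 87.8 gf 0.0 F [ 0.6 -0.8  0.1] -> units [0.01 0.01 0.05] 0.0
t: 5.32
eef_pos: [0.5659, -0.2045, 0.0159]
ee_rot: [3.141, -0.001, 0.08]
force: [0.3, -2.1, 1.9]
width: 0.08
gripper_force: 30.0
t 5.33 pos [ 565.9 -204.5   15.9] rot [ 1.7999e+02 -3.0000e-02  4.6100e+00] w 80.0 gf 30.0 F [ 0.3 -2.1  1.9] -> units [0.   0.   0.07] 0.0
```

```bash
python3 -m crank '[[[0,0,-0.4,0],[0,0,-1.5,0],[0,0,-3,0],[0,0,-4.5,0],[0,0,-5.6,0],[0,0,-5.6,0]]]' - 30;python3 -c "
from h import *
go(369.1,231.4,155,-18.3)"
```

```text
t: 6.08
eef_pos: [0.5668, -0.2043, 0.1581]
ee_rot: [3.141, -0.004, 0.081]
force: [0.3, -1.0, -2.9]
width: 0.0797
gripper_force: 30.0
t 6.08 pos [ 566.8 -204.3  158.1] rot [179.97  -0.25   4.62] w 79.7 gf 30.0 F [ 0.3 -1.  -2.9] -> units [ -6.48 -18.01   0.13] 4.58
```

```bash
python3 -m crank '[[[-0.4,-1.2,0,0.3],[-1.1,-3,0,0.8],[-1.8,-5,0,1.3],[-2.5,-7,0,1.8],[-3.2,-9,0,2.3],[-4,-11,0,2.8],[-4.7,-13,0,3.3],[-5.4,-15,0,3.8],[-6,-16.8,0,4.3],[-6.48,-18.01,0,4.58],[-6.48,-18.01,0,4.58],[-6.48,-18.01,0,4.58]]]' - 30;python3 - <<'E'
from h import *
go(369.1,231.4,92,-18.3)
p,d=arm.grab_frame("side");np.savez("side2.npz",p=p,d=d);cv2.imwrite("pics/side2.png",cv2.resize(p[130:390,150:512],None,fx=2,fy=2)[:,:,::-1])
E
```

```text
t: 7.58
eef_pos: [0.3673, 0.2307, 0.1546]
ee_rot: [3.14, 0.001, -0.319]
force: [0.2, -0.7, -3.0]
width: 0.08
gripper_force: 30.0
t 7.58 pos [367.3 230.7 154.6] rot [ 1.7989e+02  5.0000e-02 -1.8260e+01] w 80.0 gf 30.0 F [ 0.2 -0.7 -3. ] -> units [ 0.06 -0.05  2.51] 0.01
```

View pics/side2.png

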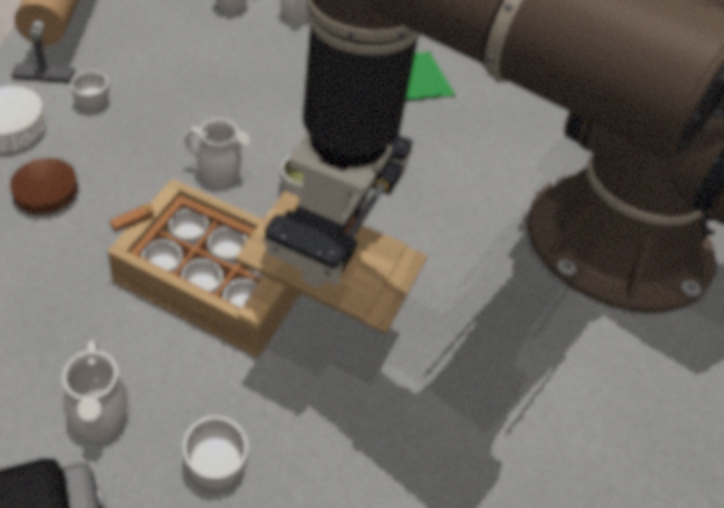

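The cover is held level with its plain end over the lip board (picture about (270,265)). I'll lower it so the lip tilts it tongue-down in the pads.

```bash
python3 -m crank '[[[0.06,-0.05,1,0],[0.06,-0.05,2,0],[0.06,-0.05,2.4,0],[0.06,-0.05,2.6,0],[0.06,-0.05,2.7,0],[0.06,-0.05,2.8,0],[0.06,-0.05,2.9,0],[0.06,-0.05,3,0],[0.06,-0.05,3,0]]]' - 30;python3 - <<'E'
from h import *
go(369.1,231.4,92,-18.3)
p,d=arm.grab_frame("side");np.savez("side3.npz",p=p,d=d);cv2.imwrite("pics/side3.png",cv2.resize(p[200:330,230:390],None,fx=4,fy=4)[:,:,::-1])
# fit cover board plane, tool frame (about TCP)
s=arm.get_state();W=cloud("side",p,d)*1000;W[...,2]+=2
y=s["ee_rot"][2];R=np.array([[np.cos(y),-np.sin(y)],[np.sin(y),np.cos(y)]])
C=(W[...,:2]-s["eef_pos"][:2]*1000)@R;Z=W[...,2]
m=(d>0)&(abs(C[...,1])<52)&(Z>30)&(Z<120)
for lo in range(-100,100,10):
    k=m&(C[...,0]>lo)&(C[...,0]<lo+10)
    if k.sum()>8: print(lo+5,k.sum(),np.percentile(Z[k],[10,50,90]).round(1))
E
```

```text
t: 8.75
eef_pos: [0.3698, 0.233, 0.0816]
ee_rot: [-3.14, 0.0, -0.319]
force: [-7.0, 2.0, 6.3]
width: 0.0796
gripper_force: 30.0
t 8.75 pos [369.8 233.   81.6] rot [-179.89    0.    -18.27] w 79.6 gf 30.0 F [-7.   2.   6.3] -> units [-0.01  0.07 -0.42] 0.01
-85 129 [58.9 60.5 62.4]
-75 178 [59.4 61.6 63.3]
-65 187 [61.2 63.7 67.9]
-55 175 [66.  68.1 70.4]
-45 167 [67.5 69.4 71.6]
-35 171 [68.8 70.6 72.6]
-25 148 [70.  71.8 73.6]
-15 53 [ 72.   73.8 105.3]
-5 25 [ 73.6 100.  106.1]
25 14 [76.8 78.  78.6]
35 9 [78.7 79.8 80.8]
45 22 [33.3 51.8 81.1]
55 11 [80.9 82.1 82.9]
65 68 [81.4 83.5 85.6]
75 136 [82.7 84.4 86.1]
85 148 [83.6 85.8 87.7]
```

View pics/side3.png

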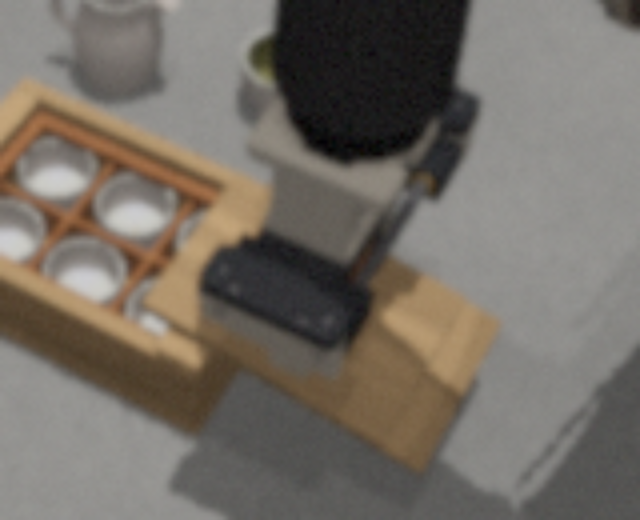

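```bash
python3 -m crank '[[[0,0,0.06,0],[0,0,0.12,0],[0,0,0.16,0],[0,0,0.16,0]]]' - 30; python3 -m crank '[[[0,0,-0.3,0],[0,0,-0.8,0],[0,0,-1.6,0],[0,0,-2.2,0],[0,0,-2.2,0],[0,0,-2.2,0]]]' - 30;cat >> h.py <<'E'
def cover(n="side",dz=2):
    "cover's top surface in the tool frame (x along the cover, about TCP)"
    p,d=arm.grab_frame(n);s=arm.get_state();W=cloud(n,p,d)*1000;W[...,2]+=dz
    y=s["ee_rot"][2];R=np.array([[np.cos(y),-np.sin(y)],[np.sin(y),np.cos(y)]])
    C=(W[...,:2]-s["eef_pos"][:2]*1000)@R;Z=W[...,2]-s["eef_pos"][2]*1000
    hsv=cv2.cvtColor(p,cv2.COLOR_RGB2HSV)
    m=(d>0)&(abs(C[...,1])<50)&(hsv[...,1]>60)
    X=C[...,0]
    k=m&(((X>-62)&(X<-20))|((X>30)&(X<85)))&(abs(Z+6-X*.15)<14)
    a,b=np.polyfit(X[k],Z[k],1);r=Z[k]-a*X[k]-b
    g=abs(r)<3;a,b=np.polyfit(X[k][g],Z[k][g],1)
    on=m&(abs(Z-a*X-b)<6)&(abs(X)<110)
    print(n,"tilt",np.degrees(np.arctan(a)).round(2),"top at x=0:",round(b,1),"n",g.sum(),"x ends",np.percentile(X[on],[.5,99.5]).round(1))
    ony=(d>0)&(hsv[...,1]>60)&(abs(Z-a*X-b)<4)&(abs(C[...,1])<75)&(((X>-62)&(X<-35))|((X>55)&(X<80)))
    print("  y ends",np.percentile(C[...,1][ony],[1,99]).round(1));return p,d
E
python3 - <<'E'
from h import *
go(369.1,231.4,92,-18.3);cover("side");cover("top",0)
E
```

```text
t: 9.3
eef_pos: [0.3695, 0.2332, 0.0777]
ee_rot: [-3.139, 0.0, -0.319]
force: [-10.2, 2.6, 7.7]
width: 0.0798
gripper_force: 30.0
t: 10.05
eef_pos: [0.3697, 0.2319, 0.1314]
ee_rot: [-3.142, 0.0, -0.32]
force: [0.1, -0.9, -3.1]
width: 0.0798
gripper_force: 30.0
t 10.05 pos [369.7 231.9 131.4] rot [-1.800e+02  1.000e-02 -1.831e+01] w 79.8 gf 30.0 F [ 0.1 -0.9 -3.1] -> units [-0.02  0.02  1.58] -0.0
side tilt 11.32 top at x=0: -6.2 n 972 x ends [-83.6  89.6]
  y ends [-54.8  59.7]
top tilt 11.4 top at x=0: -6.4 n 864 x ends [-84.   91.1]
  y ends [-57.7  55.7]
```

```bash
python3 -c "
from h import *
go(525,180.1,128,-18.3)"
```

```text
t 10.15 pos [369.6 231.7 131. ] rot [ 1.7994e+02  2.0000e-02 -1.8300e+01] w 79.7 gf 30.0 F [ 0.1 -0.5 -3.2] -> units [6.55 0.01 0.12] -0.0
```

```bash
python3 -m crank '[[[0.6,0,0,0],[1.6,0,0,0],[2.8,0,0,0],[4,0,0,0],[5.2,0,0,0],[6,0,0,0],[6.55,0,0,0],[6.55,0,0.6,0],[6.55,0,0.6,0],[6.55,0,0.6,0]]]' - 30;python3 - <<'E'
from h import *
go(525,180.1,85.7,-18.3);f=cover("side");cover("top",0)
# lip edges seen in the tool frame
for n,dz in(("side",2),("top",0)):
    p,d=arm.grab_frame(n);s=arm.get_state();W=cloud(n,p,d)*1000;W[...,2]+=dz
    y=s["ee_rot"][2];R=np.array([[np.cos(y),-np.sin(y)],[np.sin(y),np.cos(y)]])
    C=(W[...,:2]-s["eef_pos"][:2]*1000)@R;Z=W[...,2]
    L=C[(d>0)&(abs(Z-72)<3.5)&(C[...,0]<-60)&(C[...,0]>-135)&(abs(C[...,1])<90)]
    print(n,len(L),"lip",np.percentile(L,[2,50,98],axis=0).round(1).tolist())
cv2.imwrite("pics/side4.png",cv2.resize(f[0][170:330,190:350],None,fx=3.7,fy=3.7)[:,:,::-1])
E
```

```text
t: 11.4
eef_pos: [0.5247, 0.1809, 0.1165]
ee_rot: [3.141, 0.0, -0.318]
force: [-0.5, -0.1, -3.9]
width: 0.0796
gripper_force: 30.0
t 11.4 pos [524.7 180.9 116.5] rot [ 1.7997e+02  2.0000e-02 -1.8250e+01] w 79.6 gf 30.0 F [-0.5 -0.1 -3.9] -> units [0.02 0.03 1.23] 0.01
side tilt 11.36 top at x=0: -6.8 n 639 x ends [-85.3  88.8]
  y ends [-53.7  58.9]
top tilt 11.51 top at x=0: -6.7 n 714 x ends [-84.3  89.8]
  y ends [-57.   56.3]
side 629 lip [[-119.0, -68.6], [-104.9, 5.7], [-90.3, 70.9]]
top 565 lip [[-118.5, -71.4], [-104.3, -4.2], [-89.7, 66.8]]
```

View pics/side4.png

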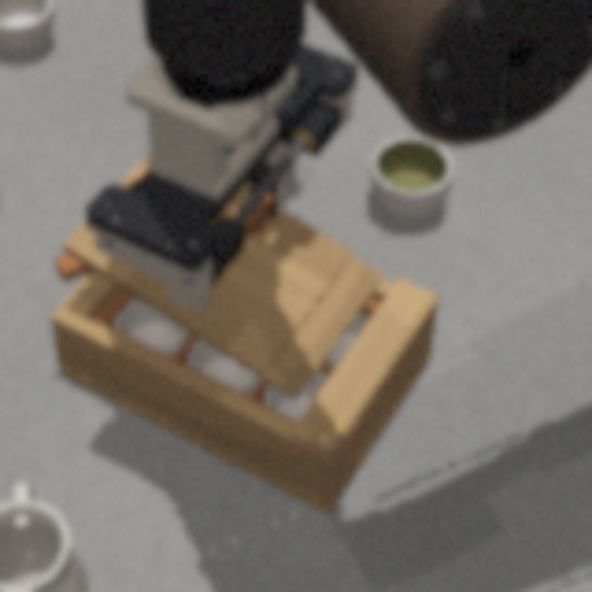

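The cover is tilted tongue-down inside the lip edge (tongue at picture about (330,330), lip at (380,370)), and the plain end is above the button. I'll lower it, then slide the tongue in.

```bash
python3 -m crank '[[[0,0.05,0.4,0],[0,0.05,0.8,0],[0,0.05,1.1,0],[0,0.05,1.2,0],[0,0.05,1.2,0],[0,0.05,1.2,0]]]' - 30;python3 -c "
from h import *
go(505,186,86.3,-18.3)"
```

```text
t: 12.35
eef_pos: [0.5251, 0.1797, 0.0868]
ee_rot: [-3.141, -0.0, -0.319]
force: [0.4, -0.6, -3.3]
width: 0.0796
gripper_force: 30.0
t 12.35 pos [525.1 179.7  86.8] rot [-1.7998e+02 -2.0000e-02 -1.8290e+01] w 79.6 gf 30.0 F [ 0.4 -0.6 -3.3] -> units [-0.84  0.01  0.02] 0.0
```

```bash
python3 -m crank '[[[-0.15,0,0.02,0],[-0.3,0,0.02,0],[-0.45,0,0.02,0],[-0.6,0,0.02,0],[-0.75,0,0.02,0],[-0.82,0,0.02,0],[-0.82,0,0.02,0],[-0.82,0,0.02,0]]]' - 30;python3 - <<'E'
from h import *
go(505,186,86.3,-18.3);f=cover("side");cover("top",0)
E
```

```text
t: 13.35
eef_pos: [0.5055, 0.186, 0.0861]
ee_rot: [3.142, -0.0, -0.319]
force: [-0.1, -0.2, -3.9]
width: 0.0801
gripper_force: 30.0
t 13.35 pos [505.5 186.   86.1] rot [180.    -0.   -18.29] w 80.1 gf 30.0 F [-0.1 -0.2 -3.9] -> units [-0.02  0.01 -0.01] 0.0
side tilt 11.54 top at x=0: -6.4 n 635 x ends [-99.7  89.6]
  y ends [-55.4  65.8]
top tilt 11.34 top at x=0: -6.6 n 697 x ends [-86.9  90.2]
  y ends [-57.6  65.8]
```

```bash
python3 -m crank '[[[0,0,0.06,0],[0.03,0,0.14,0],[0.07,0,0.22,0],[0.11,0,0.3,0],[0.15,0,0.38,0],[0.19,0,0.46,0],[0.23,0,0.54,0],[0.27,0,0.6,0],[0.29,0,0.64,0],[0.29,0,0.64,0]]]' - 30;python3 - <<'E'
from h import *
go(513,184,67.2,-18.3);f=cover("side");cover("top",0)
E
```

```text
t: 14.7
eef_pos: [0.5121, 0.1837, 0.0699]
ee_rot: [3.141, 0.0, -0.319]
force: [-1.8, 0.9, -0.1]
width: 0.0797
gripper_force: 30.0
t 14.7 pos [512.1 183.7  69.9] rot [ 1.7999e+02  2.0000e-02 -1.8290e+01] w 79.7 gf 30.0 F [-1.8  0.9 -0.1] -> units [ 0.03 -0.02  0.11] 0.0
side tilt 1.86 top at x=0: -6.2 n 583 x ends [-106.5  108.8]
  y ends [-68.9  73.9]
top tilt 1.81 top at x=0: -6.2 n 652 x ends [-76.8 108.8]
  y ends [-71.5  71.2]
```

```bash
python3 -m crank '[[[0.02,0,0.04,0],[0.04,0,0.08,0],[0.05,0,0.11,0],[0.05,0,0.13,0],[0.05,0,0.15,0],[0.05,0,0.15,0]]]' - 30;python3 - <<'E'
from h import *
go(513,184,67.2,-18.3);f=cover("side");cover("top",0)
cv2.imwrite("pics/side5.png",cv2.resize(f[0][170:330,190:350],None,fx=3.7,fy=3.7)[:,:,::-1])
E
```

```text
t: 15.55
eef_pos: [0.5136, 0.1832, 0.0669]
ee_rot: [-3.142, -0.0, -0.319]
force: [-3.1, 0.1, 7.3]
width: 0.0797
gripper_force: 30.0
t 15.55 pos [513.6 183.2  66.9] rot [-1.800e+02 -2.000e-02 -1.829e+01] w 79.7 gf 30.0 F [-3.1  0.1  7.3] -> units [-0.03 -0.02 -0.01] 0.0
side tilt -0.01 top at x=0: -6.3 n 585 x ends [-107.9  108.2]
  y ends [-68.4  74.6]
top tilt 0.21 top at x=0: -6.2 n 625 x ends [-83.4 109. ]
  y ends [-72.1  70.3]
```

View pics/side5.png

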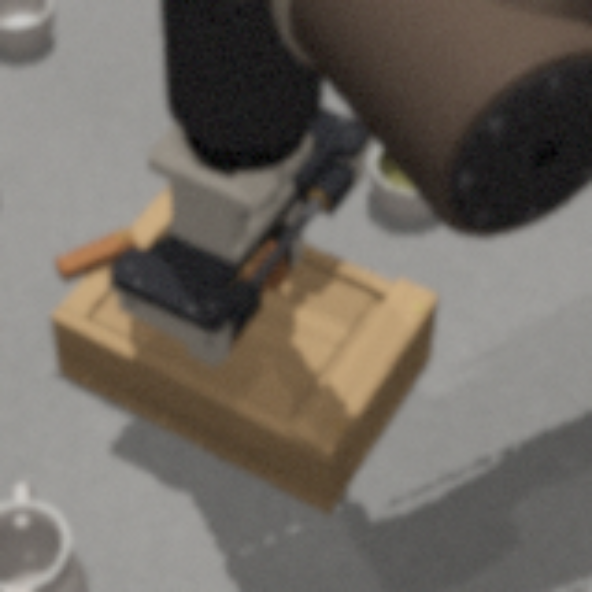

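The cover lies level and home, with its top at 60.6 mm against the expected 61. I'll release it and lift away.

```bash
python3 -m crank '[[[0,0,0,0],[0,0,0,0],[0,0,0,0],[0,0,-0.1,0],[0,0,-0.4,0],[0,0,-1,0],[0,0,-1.8,0],[0,0,-2.4,0],[0,0,-2.4,0]]]' 0;python3 - <<'E'
from h import *
go(669.4,186,126,-18.3);cover("side")
E
```

```text
t: 16.77
eef_pos: [0.5143, 0.1839, 0.1281]
ee_rot: [-3.139, -0.002, -0.319]
force: [0.2, -0.6, -0.5]
width: 0.0877
gripper_force: 0.0
t 16.77 pos [514.3 183.9 128.1] rot [-1.7985e+02 -1.1000e-01 -1.8280e+01] w 87.7 gf 0.0 F [ 0.2 -0.6 -0.5] -> units [ 5.86 -2.03  0.08] 0.0Traceback (most recent call last):
  File "<stdin>", line 2, in <module>
  File "h.py", line 25, in cover
    a,b=np.polyfit(X[k],Z[k],1);r=Z[k]-a*X[k]-b
        ~~~~~~~~~~^^^^^^^^^^^^^
    raise TypeError("expected non-empty vector for x")
TypeError: expected non-empty vector for x
```

```bash
python3 -m crank '[[[0.8,-0.25,0,0],[2,-0.7,0,0],[3.4,-1.2,0,0],[4.8,-1.7,0,0],[5.86,-2.03,0,0],[5.86,-2.03,0.8,0],[5.86,-2.03,1.7,0],[5.86,-2.03,1.7,0],[5.86,-2.03,1.7,0]]]' 1 20;python3 - <<'E'
from h import *
f,d=arm.grab_frame("side");cv2.imwrite("pics/side6.png",cv2.resize(f[170:330,160:350],None,fx=3.7,fy=3.7)[:,:,::-1])
W=cloud("side",f,d)*1000;W[...,2]+=2;s=arm.get_state()
a=np.radians(-18.3);R=np.array([[np.cos(a),-np.sin(a)],[np.sin(a),np.cos(a)]]);C=(W[...,:2]-[511,184.7])@R
go(669.4,186,70,-18.3);print("tcp in case",(s["eef_pos"][:2]*1000-[511,184.7])@R)
for lo in range(-70,90,20):
    k=(d>0)&(C[...,0]>lo)&(C[...,0]<lo+20)&(abs(C[...,1])<45);print(lo+10,np.median(W[...,2][k]).round(1),end="; ")
Z=W[...,2]
k=(d>0)&(Z>70)&(Z<95)&(C[...,0]>135)&(C[...,0]<185)&(abs(C[...,1]-50)<50);print("finger",np.percentile(C[k],[3,97],axis=0) if k.any() else 0)
E
```

```text
t: 17.95
eef_pos: [0.6688, 0.1856, 0.0841]
ee_rot: [3.141, -0.0, -0.319]
force: [0.3, 1.1, -0.4]
width: 0.0038
gripper_force: 0.0
t 18.0 pos [669.  185.7  84.6] rot [-1.7997e+02 -5.0000e-02 -1.8280e+01] w 1.9 gf 0.0 F [0.3 0.  0.6] -> units [ 0.01 -0.01  0.58] 0.0
tcp in case [149.69313634  50.60139536]
-60 59.8; -40 60.6; -20 60.7; 0 82.8; 20 60.7; 40 60.3; 60 60.5; 80 60.5; finger [[136.31759484  35.87225419]
 [157.40075075  69.70034659]]
```

View pics/side6.png

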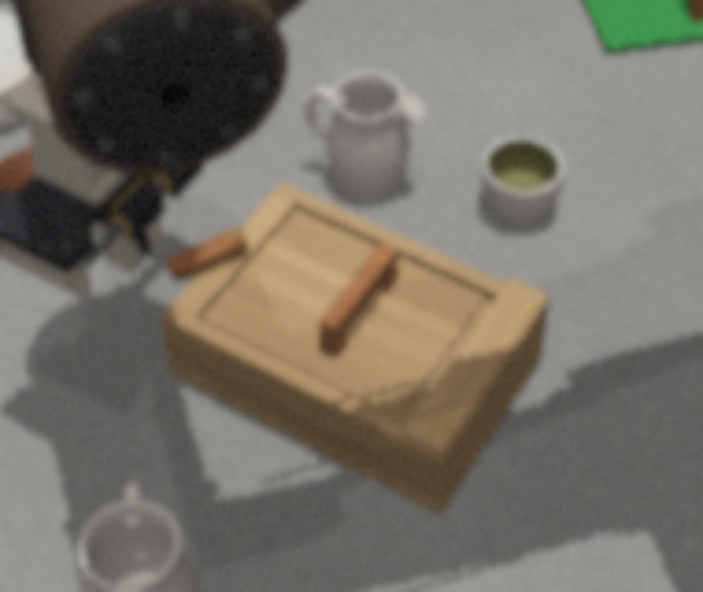

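The cover is flush and home, with heights level at 60.5 ± 0.4 mm and the rail at picture (360,300). The closed fingers stand just outside the button at (205,255). Now I'll swing the button.

```bash
python3 -m crank '[[[0,0,0.4,0],[0,0,0.58,0],[-0.3,-0.02,0.58,0],[-0.6,-0.05,0.58,0],[-0.9,-0.07,0.58,0],[-1.2,-0.08,0.58,0],[-1.5,-0.08,0.58,0],[-1.75,-0.06,0.58,0],[-1.95,-0.03,0.58,0],[-2.1,0.05,0.58,0],[-2.28,0.18,0.58,0],[-2.28,0.18,0.58,0]]]' - ;python3 - <<'E'
from h import *
s=arm.get_state();a=np.radians(-18.3);R=np.array([[np.cos(a),-np.sin(a)],[np.sin(a),np.cos(a)]])
go(600,180,70,-18.3);print("tcp in case",(s["eef_pos"][:2]*1000-[511,184.7])@R)
E
```

```text
t: 19.5
eef_pos: [0.6124, 0.1989, 0.0693]
ee_rot: [3.141, 0.0, -0.319]
force: [0.3, 0.2, -0.1]
width: 0.0002
gripper_force: 0.0
t 19.5 pos [612.4 198.9  69.3] rot [ 1.7998e+02  3.0000e-02 -1.8300e+01] w 0.2 gf 0.0 F [ 0.3  0.2 -0.1] -> units [-0.24  0.87 -0.03] 0.0
tcp in case [91.85790589 45.3419444 ]
```

```bash
python3 -m crank '[[[-0.15,0.15,0,0],[-0.29,0.33,0,0],[-0.39,0.53,0,0],[-0.48,0.68,0,0],[-0.48,0.75,0,0],[-0.48,0.82,0,0],[-0.48,0.82,0,0]]]' - ;python3 - <<'E'
from h import *
f,d=arm.grab_frame("side");W=cloud("side",f,d)*1000;W[...,2]+=2;s=arm.get_state()
a=np.radians(-18.3);R=np.array([[np.cos(a),-np.sin(a)],[np.sin(a),np.cos(a)]]);C=(W[...,:2]-[511,184.7])@R
go(600,180,70,-18.3);print("tcp in case",(s["eef_pos"][:2]*1000-[511,184.7])@R)
k=(d>0)&(W[...,2]>76)&(W[...,2]<84)&(C[...,0]>40)&(C[...,0]<125)&(abs(C[...,1])<70);print(k.sum())
print(cv2.minAreaRect(C[k].astype(np.float32)),C[k].mean(0))
cv2.imwrite("pics/side7.png",cv2.resize(f[170:330,160:350],None,fx=3.7,fy=3.7)[:,:,::-1])
E
```

```text
t: 20.38
eef_pos: [0.5952, 0.1832, 0.0693]
ee_rot: [3.141, 0.0, -0.319]
force: [0.0, 0.2, 0.3]
width: 0.0006
gripper_force: 0.1
t 20.43 pos [595.2 183.2  69.3] rot [179.98   0.   -18.3 ] w 0.4 gf 0.0 F [-0.3  0.6 -0.1] -> units [ 0.22  0.06 -0.03] 0.0
tcp in case [80.41906654 24.99406086]
60
((66.70455169677734, 19.810985565185547), (51.535430908203125, 18.07819175720215), 74.73986053466797) [65.71614441 15.19882512]
```

View pics/side7.png

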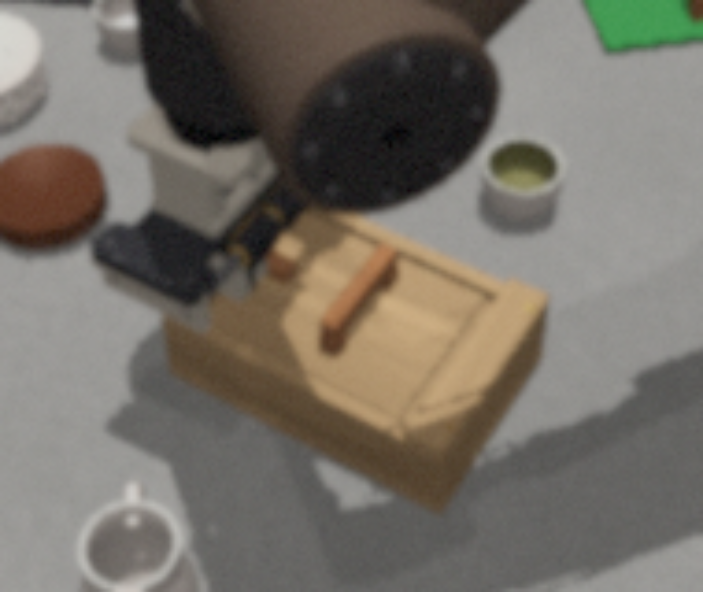

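The button now points in over the cover at (283,255), not quite at its stop. I'll keep pushing until I feel it.

```bash
python3 -m crank '[[[0,0.08,0,0],[0,0.16,0,0],[0,0.24,0,0],[0,0.24,0,0]]]' - ; python3 -m crank '[[[0,0.06,0,0],[0,0.12,0,0],[0,0.12,0,0]]]' -
```

```text
t: 20.92
eef_pos: [0.5945, 0.1811, 0.0695]
ee_rot: [-3.136, -0.002, -0.319]
force: [-0.0, 14.2, -4.3]
width: 0.0006
gripper_force: 6.4
t: 21.3
eef_pos: [0.5945, 0.1808, 0.0697]
ee_rot: [-3.132, -0.003, -0.318]
force: [1.1, 21.9, -6.4]
width: 0.0009
gripper_force: 10.8
```

It's against the stop (22 N). I'll back off, rise clear and check.

```bash
python3 -m crank '[[[0,-0.3,0,0],[0,-0.7,0,0],[0,-1,-0.5,0],[0,-1.5,-2,0],[0,-3.5,-3.5,0],[0,-5.5,-4,0],[0,-7.5,-4,0],[0,-7.5,-4,0],[0,-7.5,-4,0]]]' - ;python3 - <<'E'
from h import *
im=[]
a=np.radians(-18.3);R=np.array([[np.cos(a),-np.sin(a)],[np.sin(a),np.cos(a)]])
for n,dz,(x,y,w,h) in(("side",2,(160,170,190,160)),("top",0,(110,140,190,160))):
    f,d=arm.grab_frame(n);W=cloud(n,f,d)*1000;W[...,2]+=dz;C=(W[...,:2]-[511,184.7])@R;Z=W[...,2]
    k=(d>0)&(Z>77)&(Z<84)&(C[...,0]>40)&(C[...,0]<125)&(abs(C[...,1])<35)
    if k.sum()>5: print(n,k.sum(),cv2.minAreaRect(C[k].astype(np.float32)),C[k].mean(0))
    for lo in range(-70,50,20):
        k=(d>0)&(C[...,0]>lo)&(C[...,0]<lo+20)&(abs(C[...,1])<45);print(lo+10,np.median(Z[k]).round(1),end="; ")
    for th in("pitcher_mid","cup_mid","pitcher_left","cup_left","saucers"):
        r=arm.trace(th,n)
        if r: P=W[r[0]["mask"]&(d>0)];print(th,np.round(np.median(P,0)))
    im.append(cv2.resize(f[y:y+h,x:x+w],None,fx=2.1,fy=2.1))
cv2.imwrite("pics/fin.png",np.hstack(im)[:,:,::-1]);go(600,180,70,-18.3)
E
```

```text
t: 22.42
eef_pos: [0.651, 0.3526, 0.1694]
ee_rot: [3.141, 0.0, -0.319]
force: [-0.4, -0.2, -1.3]
width: 0.0004
gripper_force: 0.0
side 16 ((55.87922286987305, 1.2273221015930176), (13.393377304077148, 6.754513263702393), 84.39137268066406) [55.86980003  1.40431451]
-60 59.9; -40 60.8; -20 60.5; 0 83.0; 20 60.6; 40 60.5; pitcher_mid [541.  21.  60.]
cup_mid [428.  -5.  31.]
pitcher_left [593. 411.  62.]
cup_left [456. 419.  25.]
top 100 ((80.5394287109375, -0.9104824066162109), (15.38792896270752, 56.476043701171875), 89.34207916259766) [80.1124089  -1.09840676]
-60 59.4; -40 60.5; -20 60.6; 0 89.9; 20 60.9; 40 60.6; pitcher_mid [ 791. -112.   16.]
cup_mid [455. 435.  20.]
pitcher_left [594. 407.  65.]
cup_left [455. 435.  18.]
saucers [779.  93.  24.]
t 23.02 pos [651.2 352.8 169.4] rot [-180.    -0.   -18.3] w 0.4 gf 0.0 F [ 0.8 -0.6  0.8] -> units [0.22 7.21 3.98] 0.0
```

View pics/fin.png

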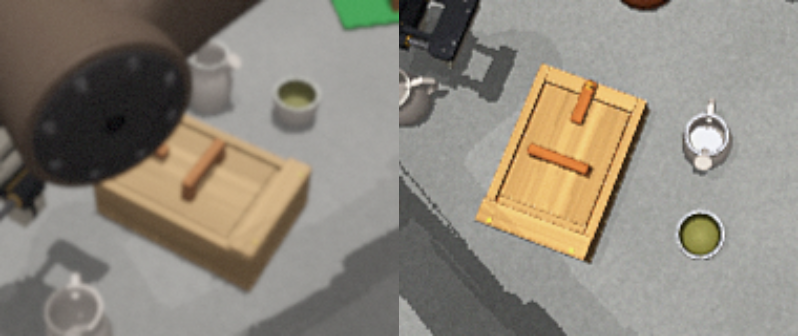

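The top view shows the cover level inside the walls and the button square across its far end at (583,103), measured at about 89.3° or more. The porcelain is where it was and the gripper is clear.

```bash
python3 -c "
from station import arm
print(arm.job_done())"
```

```text
the job is handed in; nothing more can be done
None
```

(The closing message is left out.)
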